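Free the spinner with the left-hand nut

ROBOT

A 6-joint arm with a two-finger parallel gripper is mounted at the origin on the work surface. World frame = base frame: x ahead of the robot, y to its left, z up, the work surface at z = 0. Lengths are in mm, angles in rad, forces in N, time in s.
With the tool pointing down it reaches from about 275 to 1000 mm from the base axis. Payload 8.4 kg.
Tool frame: the origin (TCP) lies between the finger pads; the fingertips stand 17 mm ahead of it and the grasp point (between the pads) lies 2 mm behind it (r.tcp_to_tips is the distance from the TCP to the fingertips, in mm); z points along the fingers, y is the line along which they close (so a half turn about z gives the same grasp; the last joint's range is limited). The gripper opens to 85 mm and grips with 20 to 120 N. Pads are 22 mm wide; open, the fingers measure 114 mm over their backs; the gripper's body (76 mm by 85 mm) begins 54 mm behind the grasp point. The pads swing forward as they close: fully open they stand 13 mm farther back than shut.
Start: joints at [1.14, 0.353, 1.633, -0, 1.155, -0.002], TCP at [259.861, 568.419, 220.981] pointing down, gripper open.
Joint ranges: [-2.63, 2.63], [-0.92, 2.1], [0.06, 2.66], [-1.3, 4.44], [0, 2.69], [-3.02, 3.02]. Speed limits (rad/s): [2.22, 2.22, 2.79, 3.14, 3.14, 3.14].

INTERFACE

Orientations are given as [roll, pitch, yaw] about the fixed x, y, z axes, in that order (R = Rz(yaw) Ry(pitch) Rx(roll)).
In Python, from rig import r gives the robot as it stands. The module is installed in compiled form; this text tells all that it offers.
- The arm moves only by the tool apply_moves, never from a script. Its argument "series" is text: rows parted by semicolons, each of 7 numbers parted by spaces: the shift along the tool's x, y, z in cm, then the turn, a rotation vector about the tool's x, y, z in rad, then the gripper's target within -1 to 1 (shut at 1, half-way at 0, fully open at -1). In form: tx ty tz rx ry rz fingers; .... A call has exactly 10 rows; each row shifts and turns the commanded pose from where the row before left it, along the tool's axes as they then stand; what a row does not reach is not made up. A row lasts 1/12 s, in which the tool goes at most 41.7 mm and 7.16 degrees, less where a joint would pass 70% of its speed; a pose out of reach is approached as far as the arm can. A call with a gripper value outside its range is refused whole. The fingers move at their own pace and stop on an object; "squeeze" is the grip in N (left out, the last holds). Time passes only in rows, so rows that do not move let the fingers close, or fill a call up. It gives the time, the measured TCP pose, the force and the opening at its end, in the units of the state.
- r.sense(): the state, without advancing time (a new reading comes with each control period).
- r.grab_frame(name): name is "scene" or "top"; returns the picture (420x560x3 uint8, blue, green, red); there is no depth.
- r.camera_info(name): a dict with "K" (3x3 intrinsics, pixels), "extrinsics" (4x4, takes a point from camera to world coordinates). Camera axes: x right, y down, z forward; pixel columns grow to the right and rows downward; lengths in mm; the calibration is good to about 2 mm. A picture is of the moment at which its call begins. camera_info takes no time and is no camera call.
- r.sign_off(): hands the job in, once; it reports no verdict.
The state is a dict: "clock": time; "qpos": joint angles; "qvel": joint speeds; "joint_efforts": joint torques, N m; "eef_pos": TCP position; "tcp_rot": TCP orientation; "contact_force": force on the tool from outside, world axes, zero at the start; "wrist_torque": the same for the moment, N m; "opening": opening from 0.0 (shut) to 1.0 (fully open).
Only numpy, scipy, OpenCV 4.12 (cv2) and the standard library are available. Lean on these libraries where they do the work, as an engineer would, in place of code of your own. Each camera call takes 0.05 s, during which the arm holds its last target. There are 200 camera calls.

TASK

Of the two look-alike classroom spinners, one has a left-hand threaded nut: before unscrewing anything, find it by gently trying a nut a little in both directions, so that one way it gives and the other way it comes up firm against its stop, without wrenching it. Unscrew the left-hand nut until the slotted washer under it can be drawn out by its fin, and lay that washer down flat in the blue tray. Leave the ordinary nut tight as found with its washer in place, and do not disturb the other things on the table.

Things in the scene. Friction and masses are not known exactly. Their poses are not given: they have to be found in the camera images.
- spinner_p: Bench spinner (one of a look-alike pair; which unit carries the left-hand nut is not told and the two change places): grey drum on a black foot, 130 mm across, fixed to the table, with a white rotor disc (116 mm across, top at z = 50 mm) on a vertical steel stud (10 mm across). Origin: on the stud's axis at table level; z up; the handle of its washer points along its own -x (roughly towards the robot).
- grip_p (a point): Centre of the upright steel T-bar of the nut on spinner_p: a flat bar 44 mm long (along its own x), 12 mm thick (its own y), 38 mm high, reaching 23 mm below and 15 mm above this point, on the stud's axis, 85 mm above the table when tight. Under the bar, the nut's round flange, 30 mm across and 5 mm thick (its underside 30 mm below this point), lies on the slotted washer. Turning takes about 0.12 N m; firm at the stop: over 0.16 N m.
- washer_p: Loose slotted aluminium washer (about 150 g) on spinner_p: flat plate 5 mm thick and 60 mm wide (30 mm at the handle end), with an open slot 14 mm wide along its own x. Origin: underside, on the stud's axis while fitted; x runs from -67 mm (handle end) to +20 mm (open end). It comes out along its own -x; after about 40 mm it is clear of stud and nut.
- fin_p (a point): Handle of washer_p: an upright fin 22 mm long (own x), 10 mm thick (own y), 26 mm high. This point is its centre, 18 mm above the washer's underside and 54 mm from the stud's axis while fitted; axes as the washer's.
- lip_p (a point): Midway between two lips 4 mm high on the prongs of washer_p, at its open end, 9 mm above its underside. The lips catch behind the nut's flange: the nut must have been unscrewed by at least 1.8 rad (2.0 is comfortable) before the washer can be drawn out.
- spinner_q: Bench spinner (one of a look-alike pair; which unit carries the left-hand nut is not told and the two change places): grey drum on a black foot, 130 mm across, fixed to the table, with a white rotor disc (116 mm across, top at z = 50 mm) on a vertical steel stud (10 mm across). Origin: on the stud's axis at table level; z up; the handle of its washer points along its own -x (roughly towards the robot).
- grip_q (a point): Centre of the upright steel T-bar of the nut on spinner_q: a flat bar 44 mm long (along its own x), 12 mm thick (its own y), 38 mm high, reaching 23 mm below and 15 mm above this point, on the stud's axis, 85 mm above the table when tight. Under the bar, the nut's round flange, 30 mm across and 5 mm thick (its underside 30 mm below this point), lies on the slotted washer. Turning takes about 0.12 N m; firm at the stop: over 0.16 N m.
- washer_q: Loose slotted aluminium washer (about 150 g) on spinner_q: flat plate 5 mm thick and 60 mm wide (30 mm at the handle end), with an open slot 14 mm wide along its own x. Origin: underside, on the stud's axis while fitted; x runs from -67 mm (handle end) to +20 mm (open end). It comes out along its own -x; after about 40 mm it is clear of stud and nut.
- fin_q (a point): Handle of washer_q: an upright fin 22 mm long (own x), 10 mm thick (own y), 26 mm high. This point is its centre, 18 mm above the washer's underside and 54 mm from the stud's axis while fitted; axes as the washer's.
- lip_q (a point): Midway between two lips 4 mm high on the prongs of washer_q, at its open end, 9 mm above its underside. The lips catch behind the nut's flange: the nut must have been unscrewed by at least 1.8 rad (2.0 is comfortable) before the washer can be drawn out.
- left_hand_nut (a joint): Turn of the left-hand nut in rad (not told which spinner it sits on): 0 = hard against its tight stop (starts within 0.1 of it), growing as it is unscrewed (clockwise from above); at most 5.5. The nut rises 2.5 mm per rad and stays where it is left.
- left_hand_spindle (a joint): Elastic twist in rad of the rotor disc and stud that carry the left-hand nut, counter-clockwise from above positive, 0 with no torque on it, 8 N m per rad: it shows how hard the nut is being wrenched. More than 0.08 rad either way (0.64 N m) harms the thread.
- right_hand_nut (a joint): Turn of the right-hand nut in rad (not told which spinner it sits on): 0 = hard against its tight stop (starts within 0.1 of it), growing as it is unscrewed (counter-clockwise from above); at most 5.5. The nut rises 2.5 mm per rad and stays where it is left.
- right_hand_spindle (a joint): Elastic twist in rad of the rotor disc and stud that carry the right-hand nut, counter-clockwise from above positive, 0 with no torque on it, 8 N m per rad: it shows how hard the nut is being wrenched. More than 0.08 rad either way (0.64 N m) harms the thread.
- tray: Blue open tray, fixed, 240 mm (x) by 180 mm (y), 45 mm high, wall and floor 4 mm. Origin: centre of its underside.
- cylinder: Bystander: white measuring cylinder, 282 mm tall, foot 100 mm across. Origin: centre of underside.
- pen_pot: Bystander: blue pen pot, 72 mm across, 90 mm tall, pens to 150 mm. Origin: centre of underside.
- glue: Bystander: white glue stick standing, 26 mm across, 85 mm tall, between a spinner and the tray. Origin: centre of underside.
- eraser: Bystander: white eraser 45 x 20 x 12 mm lying between the spinners. Origin: centre of underside.
- calculator: Bystander: dark calculator 150 x 78 x 14 mm. Origin: centre of underside.
- marker: Bystander: dark marker 130 x 14 x 14 mm lying in front of the spinners. Origin: centre of underside.

How it is judged (in metres and radians):
On the way, in this order (a step that is already met when the one before it is completed fails the run):
1. while no nut has yet been unscrewed by 0.8 rad, a nut is turned its tightening way until it is felt firm against its stop (over 0.16 N m: its spindle twists more than 0.02 rad) ((value of joint left_hand_spindle above 0.02 rad or value of joint right_hand_spindle below -0.02 rad) and value of joint left_hand_nut below 0.8 rad), for 0.1 s.
2. the left-hand nut is unscrewed at least 1.5 rad while both washers are still in place (value of joint left_hand_nut above 1.5 rad and distance of each of washer_p, washer_q from where it was at the start of the episode below 0.012 m), for 0.1 s.
3. its washer is drawn at least 30 mm off the stud without dropping below the disc (((distance of washer_p from where it was at the start of the episode above 0.03 m and height (world z) of washer_p above 0.04 m) or (distance of washer_q from where it was at the start of the episode above 0.03 m and height (world z) of washer_q above 0.04 m))), for 0.05 s.
4. the washer lies flat in the tray (((x of washer_p in the frame of tray between -0.115 and 0.115 m and y of washer_p in the frame of tray between -0.085 and 0.085 m and z of washer_p in the frame of tray below 0.012 m and angle between washer_p's own z axis and vertical below 0.12 rad) or (x of washer_q in the frame of tray between -0.115 and 0.115 m and y of washer_q in the frame of tray between -0.085 and 0.085 m and z of washer_q in the frame of tray below 0.012 m and angle between washer_q's own z axis and vertical below 0.12 rad))), for 0.2 s.
At the end, for the whole second after the job is handed in: The washer of the left-hand spinner lies flat (within 0.12 rad) on the floor of the tray, inside its walls, at rest and released; the left-hand nut is still unscrewed by more than 1.5 rad; the other nut is within 0.3 rad of tight and its washer within 12 mm of where it was (((x of washer_p in the frame of tray between -0.115 and 0.115 m and y of washer_p in the frame of tray between -0.085 and 0.085 m and z of washer_p in the frame of tray below 0.012 m and angle between washer_p's own z axis and vertical below 0.12 rad and linear speed of washer_p below 0.03 m/s and contact force between the fingers and washer_p below 0.1 N and distance of washer_q from where it was at the start of the episode below 0.012 m) or (x of washer_q in the frame of tray between -0.115 and 0.115 m and y of washer_q in the frame of tray between -0.085 and 0.085 m and z of washer_q in the frame of tray below 0.012 m and angle between washer_q's own z axis and vertical below 0.12 rad and linear speed of washer_q below 0.03 m/s and contact force between the fingers and washer_q below 0.1 N and distance of washer_p from where it was at the start of the episode below 0.012 m)) and value of joint left_hand_nut above 1.5 rad and value of joint right_hand_nut below 0.3 rad); the robot touches nothing.
It fails at once if a nut is wrenched so hard that its spindle twists more than 0.08 rad (0.64 N m) (value of joint any of left_hand_spindle, right_hand_spindle above 0.08 rad or value of joint any of left_hand_spindle, right_hand_spindle below -0.08 rad).
It fails at once if the right-hand nut is unscrewed by more than 0.8 rad (value of joint right_hand_nut above 0.8 rad).
It fails at once if a washer is dropped or flung (faster than 0.8 m/s) (linear speed of any of washer_p, washer_q above 0.8 m/s).
It fails at once if a bystander is pushed more than 30 mm or knocked over (distance of any of cylinder, pen_pot, glue, eraser, calculator, marker from where it was at the start of the episode above 0.03 m or angle between any of cylinder, pen_pot, glue, eraser, calculator, marker's own z axis and vertical above 0.5 rad).
It also fails if it takes over 72 s, if anything falls off the work surface, if the arm or the gripper's body presses on something with over 40 N, if the wrist force passes 120 N, or if a joint passes its speed limit or range.

## Working session

There is one attempt and no reset: what is moved stays moved. The work goes in short steps, Python scripts to look and compute and a tool call to move; the robot and the scene stay as the last step left them, time stands still between calls to the robot, and variables do not carry over. Pictures are saved under pics/ and viewed, on a budget of 10 in all, crops included, one or two more only if the job needs it, and the job is handed in when it is done.

Besides the shell and the picture viewer there is one more tool, called as name(argument=value, ...) on one line, values as JSON. apply_moves: Moves the arm, as the interface text tells. Its arguments: {"type":"object","properties":{"series":{"type":"string"},"squeeze":{"type":"number"}},"required":["series"]}

```bash
mkdir -p pics; python3 - <<'E'
from rig import r
import cv2,numpy as np
print(r.sense())
for n in("scene","top"):
    im=r.grab_frame(n);cv2.imwrite(f"pics/{n}0.png",im)
    c=r.camera_info(n);print(n,np.round(c["K"],1).tolist(),np.round(c["extrinsics"],3).tolist())
E
```

```text
{'clock': 0.0, 'qpos': array([ 1.13962170e+00,  3.53648219e-01,  1.63415450e+00, -1.99081767e-05,
        1.15519008e+00, -2.37758390e-03]), 'qvel': array([-1.57318028e-03,  1.01471056e-03,  7.25472114e-04,  1.05408766e-05,
        9.93174946e-04,  5.85223449e-04]), 'joint_efforts': array([-2.25428339e-03, -6.05256343e+01, -3.42055929e+01, -6.58579665e-05,
        9.53166542e-03, -8.64359822e-05]), 'eef_pos': array([259.6450562 , 567.96608852, 220.2529331 ]), 'tcp_rot': array([-3.14019247e+00,  1.48731594e-05,  2.71280367e+00]), 'contact_force': array([-0.12360852,  0.59513757,  0.04301921]), 'wrist_torque': array([ 0.01591059,  0.04551567, -0.06406268]), 'opening': 1.00050403148782}
scene [[474.1, 0.0, 285.2], [0.0, 474.1, 215.4], [0.0, 0.0, 1.0]] [[-0.137, 0.51, -0.849, 1573.66], [0.991, 0.081, -0.111, 248.005], [0.012, -0.857, -0.516, 694.537], [0.0, 0.0, 0.0, 1.0]]
top [[465.9, 0.0, 286.1], [0.0, 465.9, 211.1], [0.0, 0.0, 1.0]] [[-0.02, -0.997, 0.08, 503.951], [-1.0, 0.019, -0.01, 112.924], [0.009, -0.08, -0.997, 1280.201], [0.0, 0.0, 0.0, 1.0]]
```

View pics/top0.png

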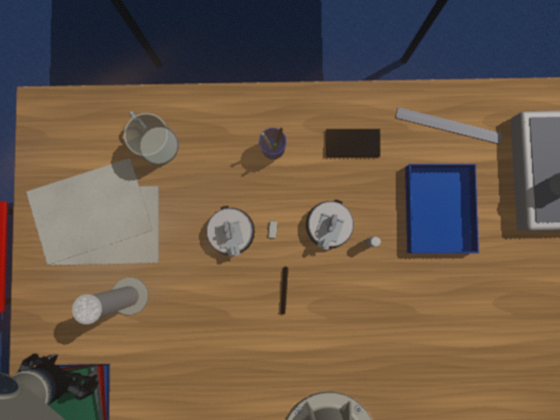

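View pics/scene0.png

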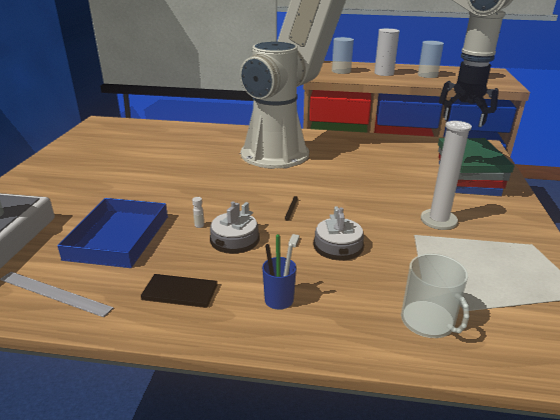

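The top view shows the spinners at about (230,231) and (330,224), the tray at (442,209), the glue at (375,241) and the eraser at (272,230). Next I'll measure them closer up.

```bash
cat > h.py <<'E'
import numpy as np,cv2
from rig import r
def ray(n,u,v,z):
    c=r.camera_info(n);K=np.array(c["K"]);T=np.array(c["extrinsics"])
    d=T[:3,:3]@np.linalg.inv(K)@[u,v,1];o=T[:3,3]
    return o+d*(z-o[2])/d[2]
def proj(n,p):
    c=r.camera_info(n);K=np.array(c["K"]);T=np.array(c["extrinsics"])
    q=K@(T[:3,:3].T@(np.array(p,float)-T[:3,3]));return q[:2]/q[2]
E
python3 - <<'E'
from h import *
t=cv2.imread("pics/top0.png");s=cv2.imread("pics/scene0.png")
def crop(im,u,v,w,h,k):return cv2.resize(im[v-h//2:v+h//2,u-w//2:u+w//2],None,fx=k,fy=k,interpolation=cv2.INTER_CUBIC)
a=np.hstack([crop(t,230,231,66,50,6),crop(t,330,224,66,50,6)])
b=np.hstack([crop(s,339,232,66,50,6),crop(s,235,225,66,50,6)])
cv2.imwrite("pics/c0.png",np.vstack([a,b]))
g=cv2.cvtColor(t,cv2.COLOR_BGR2HSV)
for u,v in((230,231),(330,224)):
    # outer disc: bright and unsaturated
    m=((g[...,1]<70)&(g[...,2]>90)).astype(np.uint8);M=np.zeros_like(m);cv2.circle(M,(u,v),30,1,-1)
    cs=cv2.findContours(m*M,cv2.RETR_EXTERNAL,cv2.CHAIN_APPROX_NONE)[0];c=max(cs,key=cv2.contourArea)
    (x,y),rr=cv2.minEnclosingCircle(c);print((x,y),rr,ray("top",x,y,50).round(1),cv2.boundingRect(c))
m=((g[...,0]>105)&(g[...,0]<130)&(g[...,1]>150)&(g[...,2]>50)).astype(np.uint8);M=np.zeros_like(m);M[150:270,390:495]=1
c=max(cv2.findContours(m*M,cv2.RETR_EXTERNAL,cv2.CHAIN_APPROX_NONE)[0],key=cv2.contourArea)
rc=cv2.minAreaRect(c);print("tray",rc,ray("top",*rc[0],45).round(1))
for p in cv2.boxPoints(rc):print(ray("top",*p,45).round(0))
print("glue",ray("top",375,241,85).round(0),"pen",ray("top",270,143,90).round(0))
E
```

```text
(229.629150390625, 231.77455139160156) 24.264297485351562 [550.4 250.2  50. ] (207, 208, 45, 49)
(329.9473571777344, 225.15789794921875) 24.350101470947266 [562.8 -15.   50. ] (309, 201, 45, 49)
tray ((442.5528564453125, 208.40130615234375), (88.57694244384766, 66.50212097167969), 88.40885925292969) [ 601.9 -317.5   45. ]
[ 721. -230.   45.]
[ 722. -410.   45.]
[ 485. -404.   45.]
[ 484. -227.   45.]
glue [ 518. -126.   85.] pen [777. 139.  90.]
```

View pics/c0.png

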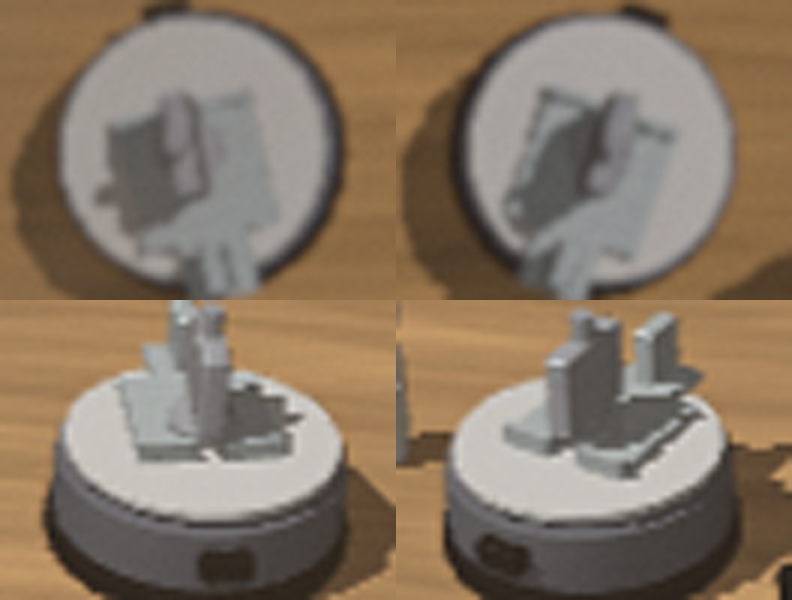

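The crops show both units clearly. In each, the bar is nearly in line with its washer and the fins point towards the robot. Next I'll turn the picked pixels into positions and check the stud axis from disc, bar and scene view against each other.

```bash
python3 - <<'E'
from h import *
L=lambda x,y:(197+x/6-.5+.08,206+y/6-.5+.08)
R=lambda x,y:(297+(x-396)/6-.42,199+y/6-.42)
def ang(f,a,b,z):
    d=ray("top",*f(*a),z)-ray("top",*f(*b),z);return round(float(np.arctan2(d[1],d[0])),3)
for n,f,dc,bt,e1,e2,w1,w2,t1,t2 in(("L",L,(196,148),(183,145),(175,98),(190,192),(245,92),(278,222),(108,128),(245,92)),
  ("R",R,(600,150),(610,145),(621,98),(600,192),(672,135),(628,255),(540,92),(672,135))):
    print(n,"disc",ray("top",*f(*dc),50).round(1),"bar",ray("top",*f(*bt),100).round(1),"baryaw",ang(f,e1,e2,100),"washyaw",ang(f,w1,w2,55),ang(f,t1,t2,55)-np.pi/2)
    o=ray("top",*f(*dc),50)
    print(" scene proj of disc centre z50, bar top",proj("scene",o).round(1),proj("scene",[o[0],o[1],100]).round(1))
s=cv2.imread("pics/scene0.png");g=cv2.cvtColor(s,cv2.COLOR_BGR2HSV)
# scene discs: crop ellipse extents read from mosaic
for n,(x0,x1,y0,y1),(u0,v0,xo,yo) in(("L",(60,346,365,515),(306,207,0,300)),("R",(447,727,358,505),(202,200,396,300))):
    u=u0+((x0+x1)/2-xo)/6-.42;v=v0+((y0+y1)/2-yo)/6-.42
    print(n,"scene disc",ray("scene",u,v,50).round(1))
print("cyl",ray("top",130,295,0).round(0),"eraser",ray("top",272,230,10).round(0))
E
```

```text
L disc [554.5 251.2  50. ] bar [553.8 251.1 100. ] baryaw 0.148 washyaw 0.236 0.2392036732051035
 scene proj of disc centre z50, bar top [338.4 228.4] [339.8 211.3]
R disc [566.9 -16.7  50. ] bar [566.4 -15.8 100. ] baryaw -0.247 washyaw -0.38 -0.33579632679489646
 scene proj of disc centre z50, bar top [233.5 222.2] [232.6 205.3]
L scene disc [561.3 254.1  50. ]
R scene disc [563.7 -17.7  50. ]
cyl [386. 527.   0.] eraser [555. 139.  10.]
```

apply_moves(series="-1.35 -2 0 0 0 0 -1;-1.35 -2 0 0 0 0 -1;-1.35 -2 0 0 0 0 -1;-1.35 -2 0 0 0 0 -1;-1.35 -2 0 0 0 0 -1;-1.35 -2 0 0 0 0 -1;-1.35 -2 0 0 0 0 -1;-1.35 -2 0 0 0 0 -1;-1.35 -2 0 0 0 0 -1;-1.35 -2 0 0 0 0 -1", squeeze=20)

```text
clock: 0.93
eef_pos: [299.3, 329.1, 220.7]
tcp_rot: [-3.141, -0.0, 2.713]
contact_force: [-0.1, -0.2, -0.2]
opening: 1.003
```

apply_moves(series="-2.64 0.34 0 0 0 0 -1;-2.64 0.34 0 0 0 0 -1;-2.64 0.34 0 0 0 0 -1;-2.64 0.34 0 0 0 0 -1;-2.64 0.34 0 0 0 0 -1;-2.64 0.34 0 0 0 0 -1;-2.64 0.34 0 0 0 0 -1;-2.64 0.34 0 0 0 0 -1;-2.64 0.34 0 0 0 0 -1;-2.64 0.34 0 0 0 0 -1")

```text
clock: 1.77
eef_pos: [554.7, 250.8, 220.6]
tcp_rot: [-3.141, -0.001, 2.713]
contact_force: [-0.4, -0.2, 0.0]
opening: 0.999
```

apply_moves(series="0 0 0.3 0 0 -0.058 -0.6;0 0 0.3 0 0 -0.058 -0.6;0 0 0.3 0 0 -0.058 -0.6;0 0 0.3 0 0 -0.058 -0.6;0 0 0.3 0 0 -0.058 -0.6;0 0 0.3 0 0 -0.058 -0.6;0 0 0.3 0 0 -0.058 -0.6;0 0 0.3 0 0 -0.058 -0.6;0 0 0.3 0 0 -0.058 -0.6;0 0 0.3 0 0 -0.058 -0.6")

```text
clock: 2.6
eef_pos: [553.5, 251.4, 190.4]
tcp_rot: [-3.141, -0.001, -2.988]
contact_force: [-0.3, -0.3, -0.7]
opening: 0.8
```

apply_moves(series="0 0 1.03 0 0 0 -0.6;0 0 1.03 0 0 0 -0.6;0 0 1.03 0 0 0 -0.6;0 0 1.03 0 0 0 -0.6;0 0 1.03 0 0 0 -0.6;0 0 1.03 0 0 0 -0.6;0 0 1.03 0 0 0 -0.6;0 0 1.03 0 0 0 -0.6;0 0 1.03 0 0 0 -0.6;0 0 1.03 0 0 0 -0.6")

```text
clock: 3.43
eef_pos: [553.7, 251.5, 86.9]
tcp_rot: [-3.142, 0.0, -2.99]
contact_force: [-0.4, 0.1, 0.0]
opening: 0.801
```

```bash
python3 - <<'E'
from h import *
s=r.sense();print(s["eef_pos"],s["contact_force"],s["wrist_torque"])
a=r.grab_frame("top")[186:276,170:290];b=r.grab_frame("scene")[170:260,279:399]
cv2.imwrite("pics/p4.png",np.vstack([cv2.resize(x,(400*1,300),interpolation=cv2.INTER_CUBIC) for x in(a,b)]))
E
```

```text
[553.72535589 251.54281688  86.94543317] [-0.35271869  0.08987193  0.01132472] [-0.07542553 -0.01957837 -0.02387512]
```

View pics/p4.png

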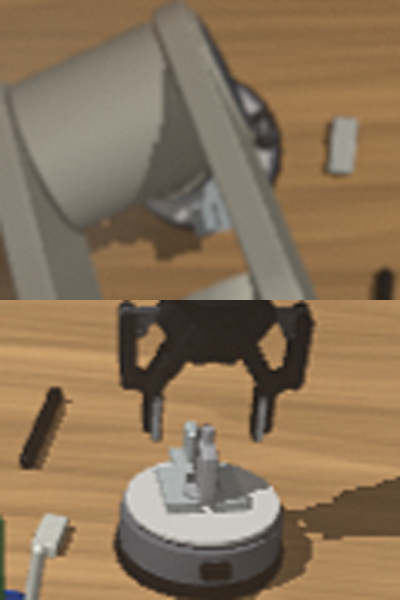

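The scene crop shows the fingers at (152,420) and (260,420), with the bar at (207,440) between them and nothing touching. I'll close gently at 20 N.

apply_moves(series="0 0 0 0 0 0 -0.4;0 0 0 0 0 0 -0.2;0 0 0 0 0 0 0;0 0 0 0 0 0 0.2;0 0 0 0 0 0 0.4;0 0 0 0 0 0 0.6;0 0 0 0 0 0 0.8;0 0 0 0 0 0 0.8;0 0 0 0 0 0 0.8;0 0 0 0 0 0 0.8", squeeze=20)

```text
clock: 4.37
eef_pos: [553.9, 252.1, 88.3]
tcp_rot: [3.141, 0.001, -2.99]
contact_force: [-2.3, 5.0, 2.7]
opening: 0.125
```

```bash
python3 - <<'E'
from h import *
s=r.sense();print(s["eef_pos"],s["tcp_rot"],s["contact_force"],s["wrist_torque"],s["joint_efforts"][5],s["opening"])
E
```

```text
[553.883987   252.10877618  88.31394102] [ 3.14084475e+00  6.29411650e-04 -2.99046180e+00] [-2.29767036  5.01292699  2.68571068] [0.80591998 0.24285801 0.00188599] 0.02141366188880056 0.12547069611949924
```

apply_moves(series="0 0.08 0 0 0 0 0.8;0 0 0 0 0 -0.01 0.8;0 0 0 0 0 -0.01 0.8;0 0 0 0 0 -0.01 0.8;0 0 0 0 0 -0.01 0.8;0 0 0 0 0 -0.01 0.8;0 0 0 0 0 -0.01 0.8;0 0 0 0 0 0 0.8;0 0 0 0 0 0 0.8;0 0 0 0 0 0 0.8")

```text
clock: 5.2
eef_pos: [553.8, 252.3, 88.1]
tcp_rot: [-3.142, 0.0, -2.93]
contact_force: [-1.1, 1.0, 5.1]
opening: 0.125
```

```bash
echo 'from h import *
s=r.sense();print(s["clock"],s["eef_pos"].round(2),s["tcp_rot"].round(4),s["contact_force"].round(2),s["wrist_torque"].round(3),s["joint_efforts"][5].round(3),s["opening"])' > st.py; python3 st.py
```

```text
5.2 [553.78 252.26  88.15] [-3.1415e+00  3.0000e-04 -2.9302e+00] [-1.09  0.98  5.07] [ 0.2    0.095 -0.09 ] -0.096 0.12463246999435257
```

apply_moves(series="0 0 0 0 0 -0.01 0.8;0 0 0 0 0 -0.01 0.8;0 0 0 0 0 -0.01 0.8;0 0 0 0 0 -0.01 0.8;0 0 0 0 0 -0.01 0.8;0 0 0 0 0 -0.01 0.8;0 0 0 0 0 0 0.8;0 0 0 0 0 0 0.8;0 0 0 0 0 0 0.8;0 0 0 0 0 0 0.8")

```text
clock: 6.03
eef_pos: [553.8, 252.3, 88.1]
tcp_rot: [-3.141, 0.0, -2.87]
contact_force: [0.2, 0.0, 5.7]
opening: 0.123
```

```bash
python3 st.py
```

```text
6.0333 [553.8  252.26  88.1 ] [-3.1415e+00  3.0000e-04 -2.8701e+00] [0.18 0.02 5.69] [ 0.103  0.022 -0.165] -0.18 0.12332101812684151
```

apply_moves(series="0 0 0 0 0 -0.01 0.8;0 0 0 0 0 -0.01 0.8;0 0 0 0 0 -0.01 0.8;0 0 0 0 0 0 0.8;0 0 0 0 0 0 0.8;0 0 0 0 0 0 0.8;0 0 0 0 0 0 0.8;0 0 0 0 0 0 0.8;0 0 0 0 0 0 0.8;0 0 0 0 0 0 0.8")

```text
clock: 6.87
eef_pos: [553.8, 252.2, 88.1]
tcp_rot: [-3.141, 0.0, -2.84]
contact_force: [-0.2, -0.8, 5.4]
opening: 0.125
```

```bash
python3 st.py
```

```text
6.8667 [553.77 252.22  88.06] [-3.1415e+00  2.0000e-04 -2.8403e+00] [-0.18 -0.8   5.41] [ 0.092  0.016 -0.24 ] -0.269 0.12471541801501777
```

CCW came up firm: 0.12, then 0.17, then 0.26 N m. Now the other way, to see whether it gives.

apply_moves(series="0 0 0 0 0 0.02 0.8;0 0 0 0 0 0.02 0.8;0 0 0 0 0 0.02 0.8;0 0 0 0 0 0.02 0.8;0 0 0 0 0 0.02 0.8;0 0 0 0 0 0.02 0.8;0 0 0 0 0 0.02 0.8;0 0 0 0 0 0.02 0.8;0 0 0 0 0 0 0.8;0 0 0 0 0 0 0.8")

```text
clock: 7.7
eef_pos: [553.8, 252.3, 88.1]
tcp_rot: [-3.141, 0.0, -3.0]
contact_force: [-0.7, -0.1, 5.5]
opening: 0.124
```

```bash
python3 st.py
```

```text
7.7 [553.79 252.33  88.12] [-3.1415e+00  4.0000e-04 -2.9996e+00] [-0.69 -0.09  5.46] [0.189 0.106 0.144] 0.197 0.12424988313081826
```

apply_moves(series="0 0 0 0 0 0.015 0.8;0 0 0 0 0 0.015 0.8;0 0 0 0 0 0.015 0.8;0 0 0 0 0 0.015 0.8;0 0 0 0 0 0.015 0.8;0 0 0 0 0 0.015 0.8;0 0 0 0 0 0 0.8;0 0 0 0 0 0 0.8;0 0 0 0 0 0 0.8;0 0 0 0 0 0 0.8")

```text
clock: 8.53
eef_pos: [553.8, 252.5, 88.3]
tcp_rot: [3.141, 0.001, -3.09]
contact_force: [-1.0, 1.0, 7.1]
opening: 0.126
```

```bash
python3 st.py
```

```text
8.5333 [553.8  252.48  88.28] [ 3.1414e+00  5.0000e-04 -3.0896e+00] [-0.98  0.98  7.07] [0.286 0.203 0.18 ] 0.133 0.12645178223309894
```

apply_moves(series="0 0 0 0 0 0.02 0.8;0 0 0 0 0 0.02 0.8;0 0 0 0 0 0.02 0.8;0 0 0 0 0 0.02 0.8;0 0 0 0 0 0.02 0.8;0 0 0 0 0 0.02 0.8;0 0 0 0 0 0.0 0.8;0 0 0 0 0 0.0 0.8;0 0 0 0 0 0 0.8;0 0 0 0 0 0 0.8")

```text
clock: 9.37
eef_pos: [553.9, 252.7, 88.5]
tcp_rot: [3.141, 0.001, 3.074]
contact_force: [-1.5, 2.1, 7.4]
opening: 0.122
```

```bash
python3 st.py
```

```text
9.3667 [553.85 252.69  88.52] [3.1411e+00 6.0000e-04 3.0737e+00] [-1.47  2.13  7.41] [0.362 0.344 0.131] 0.137 0.12159578284442832
```

CW gives at a steady 0.13 N m and the nut rises, while CCW comes up firm. So this unit (at y≈251) has the left-hand nut, and I'll unscrew it by about 2 rad more, following the rise.

apply_moves(series="0 0 -0.1 0 0 0.05 0.8;0 0 -0.03 0 0 0.1 0.8;0 0 -0.03 0 0 0.1 0.8;0 0 -0.03 0 0 0.1 0.8;0 0 -0.03 0 0 0.1 0.8;0 0 -0.03 0 0 0.1 0.8;0 0 -0.03 0 0 0.1 0.8;0 0 -0.03 0 0 0.1 0.8;0 0 -0.03 0 0 0.1 0.8;0 0 -0.03 0 0 0.1 0.8")

```text
clock: 10.2
eef_pos: [554.4, 253.8, 91.4]
tcp_rot: [3.139, -0.001, 2.118]
contact_force: [3.2, 9.3, -4.1]
opening: 0.124
```

```bash
python3 st.py
```

```text
10.2 [554.4  253.78  91.4 ] [ 3.1388e+00 -1.0000e-03  2.1184e+00] [ 3.15  9.27 -4.11] [ 1.584 -0.532  0.16 ] -1.829 0.12416204577227494
```

apply_moves(series="0 0 -0.025 0 0 0.1 0.8;0 0 -0.025 0 0 0.1 0.8;0 0 -0.025 0 0 0.1 0.8;0 0 -0.025 0 0 0.1 0.8;0 0 -0.025 0 0 0.1 0.8;0 0 -0.025 0 0 0.1 0.8;0 0 -0.025 0 0 0.1 0.8;0 0 -0.025 0 0 0.1 0.8;0 0 -0.025 0 0 0.1 0.8;0 0 -0.025 0 0 0.1 0.8")

```text
clock: 11.03
eef_pos: [555.9, 254.0, 94.1]
tcp_rot: [3.139, -0.005, 1.119]
contact_force: [8.6, 8.7, -7.7]
opening: 0.126
```

```bash
python3 st.py
```

```text
11.0333 [555.93 254.03  94.09] [ 3.1385 -0.0047  1.1186] [ 8.58  8.65 -7.73] [ 1.439 -1.47   0.156] -1.844 0.12577769967653607
```

apply_moves(series="0 0 -0.025 0 0 0.1 0.8;0 0 -0.025 0 0 0.1 0.8;0 0 0 0 0 0 0.4;0 0 0 0 0 0 0.2;0 0 0 0 0 0 0.1;0 0 -0.3 0 0 0 0.1;0 0 -1 0 0 0 0.1;0 0 -2 0 0 0 0.1;0 0 -3 0 0 0 0.1;0 0 -3 0 0 0 0.1")

```text
clock: 11.87
eef_pos: [552.9, 251.9, 188.8]
tcp_rot: [-3.141, 0.002, 0.923]
contact_force: [1.3, 1.1, -0.2]
opening: 0.45
```

```bash
python3 st.py; echo; python3 - <<'E'
from h import *
for n in("top","scene"):
    im=r.grab_frame(n);cv2.imwrite(f"pics/{n}5.png",im)
t=cv2.imread("pics/top5.png")[206:256,197:263];s=cv2.imread("pics/scene5.png")[187:257,306:372]
k=lambda x:cv2.resize(x,None,fx=6,fy=6,interpolation=cv2.INTER_CUBIC)
a,b=k(t),k(s);a=cv2.copyMakeBorder(a,0,120,0,0,cv2.BORDER_CONSTANT)
cv2.imwrite("pics/c5.png",np.hstack([a,b]))
E
```

```text
11.8667 [552.9  251.92 188.82] [-3.1409e+00  1.6000e-03  9.2340e-01] [ 1.26  1.06 -0.2 ] [ 0.042 -0.014 -0.011] -0.0 0.45007798375289043
```

View pics/c5.png

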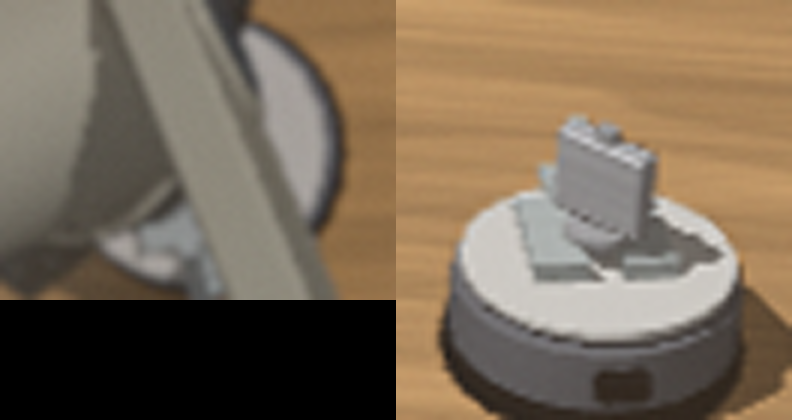

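The nut is turned and raised, and the washer is unmoved: its front edge is at row 232.8 in the scene both before and after. I'll measure the fin from the first pictures.

```bash
python3 - <<'E'
from h import *
t=cv2.imread("pics/top0.png")[231:261,215:255];s=cv2.imread("pics/scene0.png")[195:225,322:362]
S=np.array([555.5,253.5]);y=.237;f=S-54*np.array([np.cos(y),np.sin(y)])
print(f)
for z in(55,81):print(z,proj("top",[*f,z]),proj("scene",[*f,z]))
k=lambda x:cv2.resize(x,None,fx=10,fy=10,interpolation=cv2.INTER_CUBIC)
cv2.imwrite("pics/c6.png",np.hstack([k(t),k(s)]))
E
```

```text
[503.00947763 240.82147245]
55 [233.20020425 249.75610404] [335.33427092 215.94169928]
81 [232.14026368 249.78503499] [336.00754398 207.34193105]
```

View pics/c6.png

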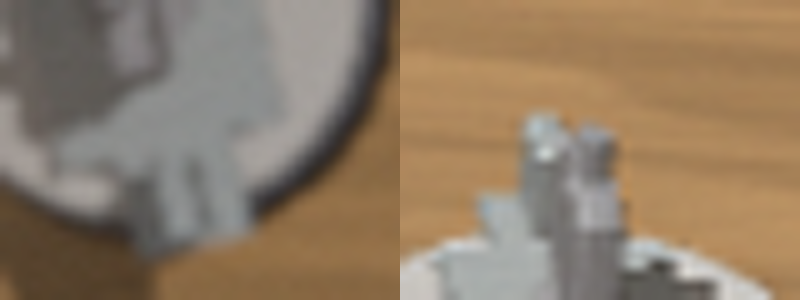

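apply_moves(series="0 0 0 0 0 0.0686 0.1;0 0 0 0 0 0.0686 0.1;0 0 0 0 0 0.0686 0.1;0 0 0 0 0 0.0686 0.1;0 0 0 0 0 0.0686 0.1;0 0 0 0 0 0.0686 0.1;0 0 0 0 0 0.0686 0.1;0 0 0 0 0 0.0686 0.1;0 0 0 0 0 0.0686 0.1;0 0 0 0 0 0.0686 0.1")

```text
clock: 12.8
eef_pos: [553.3, 252.1, 187.8]
tcp_rot: [3.141, 0.0, 0.234]
contact_force: [-0.1, -0.3, 0.2]
opening: 0.446
```

apply_moves(series="-1.7 -0.04 0.3 0 0 0 0.1;-1.7 -0.04 0.3 0 0 0 0.1;-1.7 -0.04 0.3 0 0 0 0.1;0 0 1.1 0 0 0 0.1;0 0 1.1 0 0 0 0.1;0 0 1.1 0 0 0 0.1;0 0 1.1 0 0 0 0.1;0 0 1.1 0 0 0 0.1;0 0 1.1 0 0 0 0.1;0 0 1.1 0 0 0 0.1")

```text
clock: 13.63
eef_pos: [503.8, 241.5, 100.2]
tcp_rot: [3.141, 0.001, 0.237]
contact_force: [0.1, 1.1, 0.0]
opening: 0.451
```

```bash
python3 st.py
```

```text
13.6333 [503.85 241.51 100.19] [3.1414e+00 5.0000e-04 2.3680e-01] [0.12 1.09 0.03] [-0.013  0.005  0.01 ] -0.002 0.4506113824526486
```

apply_moves(series="-0.2 0.02 0.4 0 0 0 0.1;0 0 0.4 0 0 0 0.1;0 0 0.4 0 0 0 0.1;0 0 0.4 0 0 0 0.1;0 0 0.4 0 0 0 0.1;0 0 0.4 0 0 0 0.1;0 0 0 0 0 0 0.1;0 0 0 0 0 0 0.4;0 0 0 0 0 0 0.6;0 0 0 0 0 0 0.7")

```text
clock: 14.47
eef_pos: [502.1, 241.0, 78.0]
tcp_rot: [-3.141, -0.0, 0.237]
contact_force: [-0.7, 0.7, 0.3]
opening: 0.15
```

```bash
python3 st.py
```

```text
14.4667 [502.06 240.97  77.96] [-3.1415e+00 -5.0000e-04  2.3680e-01] [-0.7   0.68  0.29] [-0.03  -0.009 -0.004] 0.0 0.14987944886233323
```

apply_moves(series="0 0 0.1 0 0 0 0.8;0 0 0 0 0 0 0.85;0 0 0 0 0 0 0.9;0 0 0 0 0 0 0.95;0 0 0 0 0 0 0.95;0 0 0 0 0 0 0.95;0 0 0 0 0 0 0.95;0 0 0 0 0 0 0.95;0 0 0 0 0 0 0.95;0 0 0 0 0 0 0.95", squeeze=50)

```text
clock: 15.3
eef_pos: [501.8, 240.9, 76.7]
tcp_rot: [3.142, 0.0, 0.237]
contact_force: [-0.0, -0.4, -0.4]
opening: 0.021
```

```bash
python3 st.py
```

```text
15.3 [501.85 240.86  76.67] [3.1416 0.     0.2368] [-0.04 -0.42 -0.45] [0.028 0.002 0.032] -0.0 0.02061699750542635
```

The fingers closed to 2 mm with nothing between them, so they missed the fin. I'll look before anything else.

```bash
python3 - <<'E'
from h import *
for n in("top","scene"):
    im=r.grab_frame(n);cv2.imwrite(f"pics/{n}7.png",im)
t=cv2.imread("pics/top7.png")[206:266,197:263];s=cv2.imread("pics/scene7.png")[177:247,306:372]
k=lambda x,f=6:cv2.resize(x,(396,420),interpolation=cv2.INTER_CUBIC)
cv2.imwrite("pics/c7.png",np.hstack([k(t),k(s)]))
E
```

```text
(no output)
```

View pics/c7.png

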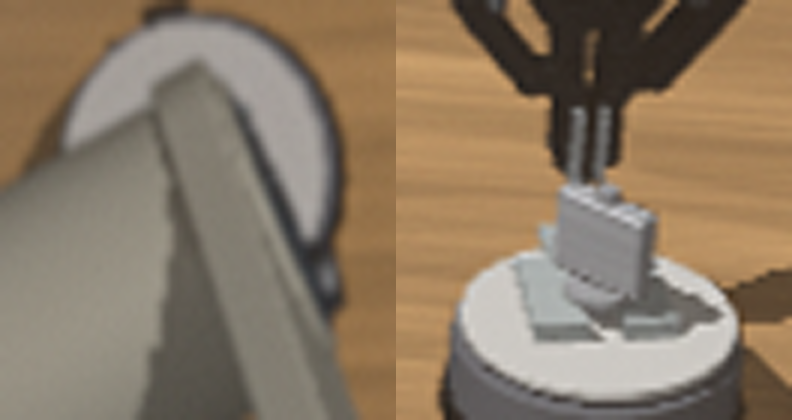

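apply_moves(series="0 0 -1 0 0 0 0.95;0 0 -2 0 0 0 0.95;0 0 -3 0 0 0 0.95;0 0 -3 0 0 0 0.95;0 0 -2 0 0 0 0.95;-1.9 3.4 0 0 0 0 0.5;-1.9 3.4 0 0 0 0 0.1;-1.9 3.4 0 0 0 0 0.1;-1.9 3.4 0 0 0 0 0.1;-1.9 3.4 0 0 0 0 0.1")

```text
clock: 16.23
eef_pos: [448.6, 52.0, 187.5]
tcp_rot: [3.141, -0.001, 0.238]
contact_force: [1.2, -0.8, 0.7]
opening: 0.449
```

```bash
python3 - <<'E'
from h import *
for n in("top","scene"):
    im=r.grab_frame(n);cv2.imwrite(f"pics/{n}8.png",im)
t=cv2.imread("pics/top8.png")[206:266,197:263];s=cv2.imread("pics/scene8.png")[187:247,306:372]
k=lambda x,f=6:cv2.resize(x,None,fx=6,fy=6,interpolation=cv2.INTER_CUBIC)
cv2.imwrite("pics/c8.png",np.hstack([k(t),k(s)]))
for p in([501.8,240.9,60],[501.8,240.9,77],[502.5,241,81]):print(p,[((proj("top",p)-[197,206]+.5)*6).round(),((proj("scene",p)-[306,187]+.5)*6+[396,0]).round()])
E
python3 st.py
```

```text
[501.8, 240.9, 60] [array([219., 268.]), array([576., 165.])]
[501.8, 240.9, 77] [array([215., 269.]), array([579., 132.])]
[502.5, 241, 81] [array([213., 267.]), array([580., 124.])]
16.3333 [447.46  49.34 187.28] [3.1404e+00 1.0000e-03 2.3330e-01] [-1.15  0.27 -0.07] [ 0.012 -0.014  0.006] -1.06 0.449918525565055
```

View pics/c8.png

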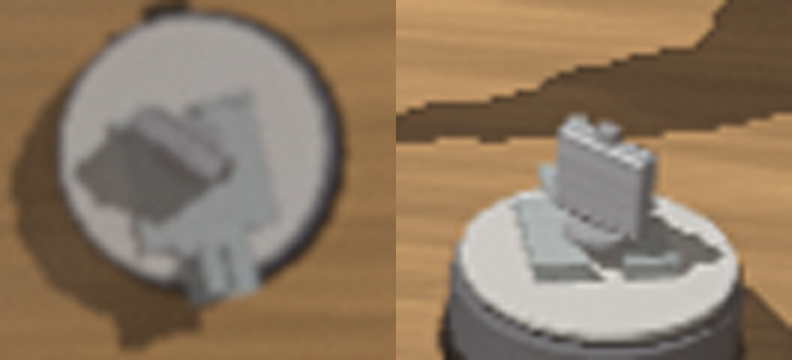

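The washer and fin are untouched and the fin is where predicted, at top crop (215,267). In the earlier views the fingertips looked about 15–20 mm higher than the TCP reading implied. I'll check the tip height against the current picture.

```bash
python3 - <<'E'
from h import *
print(r.tcp_to_tips)
s=cv2.imread("pics/scene8.png");p=np.array([447.5,49.3,187.3]);p=np.array([448.0,50.5,187.4])
c=proj("scene",p).round().astype(int);print(c)
for z in(0,-5,-10,-17):print(z,((proj("scene",p+[0,0,z])-c+[40,30]+.5)*10).round())
cv2.imwrite("pics/c9.png",cv2.resize(s[c[1]-30:c[1]+30,c[0]-40:c[0]+40],None,fx=10,fy=10,interpolation=cv2.INTER_CUBIC))
E
```

```text
17.0
[267 156]
0 [403. 305.]
-5 [403. 322.]
-10 [403. 340.]
-17 [403. 364.]
```

View pics/c9.png

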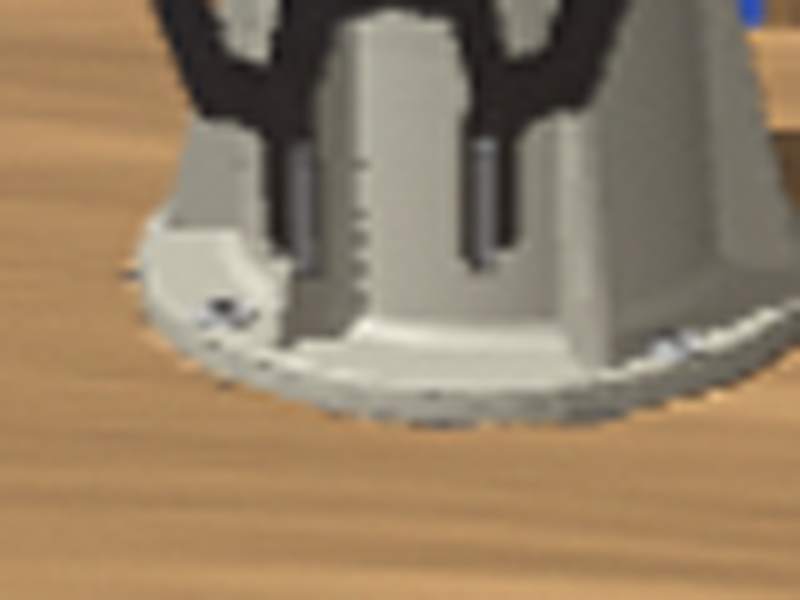

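At this opening the tips sit about 22 mm higher than the TCP reading implies. That also explains the missed fin: the shut tips were at about 81.7 mm, just above the fin's 81 mm top. I'll use this offset for the height and watch the contact force on the way down.

apply_moves(series="1.9 -3.4 0 0 0 0 0.1;1.9 -3.4 0 0 0 0 0.1;1.9 -3.4 0 0 0 0 0.1;1.9 -3.4 0 0 0 0 0.1;1.9 -3.4 0 0 0 0 0.1;0 0 1.8 0 0 0 0.1;0 0 1.8 0 0 0 0.1;0 0 1.8 0 0 0 0.1;0 0 1.8 0 0 0 0.1;0 0 1.8 0 0 0 0.1")

```text
clock: 17.17
eef_pos: [502.0, 241.8, 96.5]
tcp_rot: [-3.141, -0.001, 0.237]
contact_force: [0.3, -0.3, -0.1]
opening: 0.452
```

```bash
python3 st.py
```

```text
17.1667 [501.96 241.79  96.48] [-3.1413e+00 -7.0000e-04  2.3730e-01] [ 0.26 -0.32 -0.06] [0.017 0.004 0.027] 0.0 0.45173336027334215
```

apply_moves(series="0 0 0.5 0 0 0 0.1;0 0 0.5 0 0 0 0.1;0 0 0.5 0 0 0 0.1;0 0 0.5 0 0 0 0.1;0 0 0.5 0 0 0 0.1;0 0 0.5 0 0 0 0.1;0 0 0.5 0 0 0 0.1;0 0 0.3 0 0 0 0.1;0 0 0 0 0 0 0.1;0 0 0 0 0 0 0.1", squeeze=20)

```text
clock: 18.0
eef_pos: [501.8, 240.8, 58.5]
tcp_rot: [3.141, 0.0, 0.237]
contact_force: [0.8, 0.6, 0.4]
opening: 0.446
```

```bash
python3 st.py
```

```text
18.0 [501.76 240.8   58.55] [3.1415e+00 4.0000e-04 2.3680e-01] [0.8  0.63 0.38] [-0.036  0.042 -0.026] 0.0 0.4463880800904895
```

apply_moves(series="0 0 0 0 0 0 0.3;0 0 0 0 0 0 0.4;0 0 0 0 0 0 0.5;0 0 0 0 0 0 0.6;0 0 0 0 0 0 0.7;0 0 0 0 0 0 0.75;0 0 0 0 0 0 0.8;0 0 0 0 0 0 0.85;0 0 0 0 0 0 0.85;0 0 0 0 0 0 0.85")

```text
clock: 18.83
eef_pos: [502.0, 241.0, 58.8]
tcp_rot: [-3.142, -0.0, 0.237]
contact_force: [-0.6, 0.3, 3.3]
opening: 0.111
```

```bash
python3 st.py
```

```text
18.8333 [501.96 240.95  58.84] [-3.1415e+00 -3.0000e-04  2.3680e-01] [-0.65  0.26  3.29] [ 0.019  0.107 -0.011] 0.023 0.11071038124205586
```

The fin is held: opening 0.111 (about 10 mm) with only small side forces. I'll firm the grip and draw the washer out level.

apply_moves(series="0 0 0 0 0 0 0.9;0 0 -0.05 0 0 0 0.95;0 0 0 0 0 0 0.95;0 0 0 0 0 0 0.95;0 0 0 0 0 0 0.95;-0.2 0 0 0 0 0 0.95;-0.3 0 0 0 0 0 0.95;-0.3 0 0 0 0 0 0.95;-0.3 0 0 0 0 0 0.95;0 0 0 0 0 0 0.95", squeeze=60)

```text
clock: 19.67
eef_pos: [490.2, 238.0, 59.1]
tcp_rot: [3.141, 0.001, 0.237]
contact_force: [-0.3, -0.0, -0.4]
opening: 0.095
```

```bash
python3 st.py
```

```text
19.6667 [490.24 237.99  59.07] [3.1414e+00 9.0000e-04 2.3680e-01] [-0.34 -0.05 -0.37] [0.015 0.099 0.044] 0.022 0.09456496341633615
```

apply_moves(series="-0.3 0 0 0 0 0 0.95;-0.4 0 0 0 0 0 0.95;-0.5 0 0 0 0 0 0.95;-0.6 0 0 0 0 0 0.95;-0.6 0 0 0 0 0 0.95;-0.6 0 0 0 0 0 0.95;-0.6 0 0 0 0 0 0.95;-0.6 0 0 0 0 0 0.95;-0.6 0 0 0 0 0 0.95;-0.5 0 -0.1 0 0 0 0.95")

```text
clock: 20.5
eef_pos: [438.7, 225.6, 60.1]
tcp_rot: [3.141, 0.0, 0.237]
contact_force: [-0.5, -0.4, -1.9]
opening: 0.092
```

```bash
python3 st.py; python3 - <<'E'
from h import *
t=r.grab_frame("top");s=r.grab_frame("scene")
k=lambda x:cv2.resize(x,None,fx=5,fy=5,interpolation=cv2.INTER_CUBIC)
cv2.imwrite("pics/c10.png",np.hstack([k(t[206:286,197:277]),k(s[177:257,302:382])]))
E
```

```text
20.5 [438.74 225.59  60.08] [3.1415e+00 5.0000e-04 2.3690e-01] [-0.47 -0.43 -1.88] [-0.012  0.048  0.   ] -0.039 0.0922721889037559
```

View pics/c10.png

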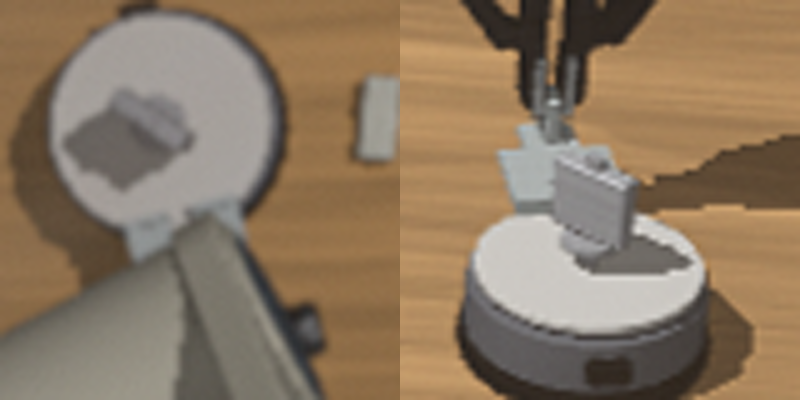

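The washer is clear of the stud and held level (scene crop (545,170)). I'll lift it and carry it to the tray.

apply_moves(series="0 0 -0.3 0 0 0 0.95;0 0 -0.7 0 0 0 0.95;0 0 -1.2 0 0 0 0.95;0 0 -1.7 0 0 0 0.95;0 0 -2 0 0 0 0.95;0 0 -2 0 0 0 0.95;0 0 -2 0 0 0 0.95;0 0 -1.7 0 0 0 0.95;0 0.3 -0.9 0 0 0 0.95;0 0.8 -0.4 0 0 0 0.95")

```text
clock: 21.43
eef_pos: [443.2, 215.8, 191.1]
tcp_rot: [-3.141, -0.003, 0.238]
contact_force: [0.4, 0.1, -2.0]
opening: 0.093
```

apply_moves(series="0 1.5 0 0 0 0 0.95;0 2 0 0 0 0 0.95;0 2.5 0 0 0 0 0.95;0 2.8 0 0 0 0 0.95;0 2.8 0 0 0 0 0.95;0 2.8 0 0 0 0 0.95;0 2.8 0 0 0 0 0.95;0 2.8 0 0 0 0 0.95;0 2.8 0 0 0 0 0.95;0 2.8 0 0 0 0 0.95")

```text
clock: 22.27
eef_pos: [501.7, -35.7, 188.4]
tcp_rot: [-3.141, 0.001, 0.237]
contact_force: [0.7, -0.6, -1.3]
opening: 0.093
```

apply_moves(series="0 2.8 0 0 0 0 0.95;0 2.8 0 0 0 0 0.95;0 2.8 0 0 0 0 0.95;0 2.8 0 0 0 0 0.95;0 2.8 0 0 0 0 0.95;0 2.8 0 0 0 0 0.95;0 2.8 0 0 0 0 0.95;0 2.8 0 0 0 0 0.95;0 2.3 0 0 0 0 0.95;0 1.5 0 0 0 0 0.95")

```text
clock: 23.1
eef_pos: [563.2, -291.1, 188.1]
tcp_rot: [-3.141, 0.001, 0.236]
contact_force: [0.4, -0.1, -2.3]
opening: 0.099
```

```bash
python3 st.py
```

```text
23.1 [ 563.2  -291.12  188.12] [-3.1414e+00  1.1000e-03  2.3550e-01] [ 0.35 -0.06 -2.31] [-0.01   0.038  0.02 ] 0.129 0.09858624837904381
```

apply_moves(series="0.02 0.9 0 0 0 0 0.95;0.02 0.9 0 0 0 0 0.95;0.02 0.9 0 0 0 0 0.95;0.02 0.8 0.5 0 0 0 0.95;0 0 1.5 0 0 0 0.95;0 0 2 0 0 0 0.95;0 0 2 0 0 0 0.95;0 0 2 0 0 0 0.95;0 0 2 0 0 0 0.95;0 0 1.5 0 0 0 0.95")

```text
clock: 23.93
eef_pos: [572.1, -321.3, 72.2]
tcp_rot: [-3.14, 0.001, 0.238]
contact_force: [-0.1, 0.2, -0.8]
opening: 0.095
```

apply_moves(series="0 0 1 0 0 0 0.95;0 0 0.8 0 0 0 0.95;0 0 0.7 0 0 0 0.95;0 0 0.7 0 0 0 0.95;0 0 0.6 0 0 0 0.95;0 0 0.4 0 0 0 0.95;0 0 0.3 0 0 0 0.95;0 0 0.2 0 0 0 0.95;0 0 0 0 0 0 0.95;0 0 0 0 0 0 0.95")

```text
clock: 24.77
eef_pos: [572.9, -322.3, 27.4]
tcp_rot: [3.141, -0.0, 0.237]
contact_force: [-0.1, 0.4, -1.6]
opening: 0.095
```

```bash
python3 st.py
```

```text
24.7667 [ 572.87 -322.31   27.39] [ 3.1414e+00 -2.0000e-04  2.3670e-01] [-0.11  0.4  -1.55] [-0.012  0.029 -0.013] -0.0 0.09515636243187618
```

apply_moves(series="0 0 0.25 0 0 0 0.95;0 0 0.25 0 0 0 0.95;0 0 0.2 0 0 0 0.95;0 0 0.2 0 0 0 0.95;0 0 0.15 0 0 0 0.95;0 0 0.1 0 0 0 0.95;0 0 0.1 0 0 0 0.95;0 0 0.1 0 0 0 0.95;0 0 0 0 0 0 0.95;0 0 0 0 0 0 0.95")

```text
clock: 25.6
eef_pos: [572.7, -322.2, 13.7]
tcp_rot: [-3.142, -0.0, 0.237]
contact_force: [0.1, -1.0, -1.6]
opening: 0.096
```

```bash
python3 st.py
```

```text
25.6 [ 572.73 -322.2    13.68] [-3.1416 -0.      0.2368] [ 0.1  -1.04 -1.56] [-0.001  0.039 -0.007] -0.0 0.09619611282387282
```

Still carrying its weight (-1.6 N), so I'll keep going down in 0.5 mm steps.

apply_moves(series="0 0 0.05 0 0 0 0.95;0 0 0.05 0 0 0 0.95;0 0 0.05 0 0 0 0.95;0 0 0.05 0 0 0 0.95;0 0 0 0 0 0 0.95;0 0 0 0 0 0 0.95;0 0 0 0 0 0 0.95;0 0 0 0 0 0 0.95;0 0 0 0 0 0 0.95;0 0 0 0 0 0 0.95")

```text
clock: 26.43
eef_pos: [572.9, -322.3, 13.0]
tcp_rot: [3.141, -0.0, 0.237]
contact_force: [-2.7, 1.8, 10.7]
opening: 0.094
```

```bash
python3 st.py
```

```text
26.4333 [ 572.85 -322.31   13.01] [ 3.1413e+00 -3.0000e-04  2.3680e-01] [-2.7   1.84 10.74] [0.379 0.617 0.018] -0.006 0.09373208246472084
```

Touchdown: +10.7 N at TCP z = 13.0, as predicted. I'll ease up 1 mm, open slowly and rise.

apply_moves(series="0 0 -0.1 0 0 0 0.95;0 0 0 0 0 0 0.9;0 0 0 0 0 0 0.8;0 0 0 0 0 0 0.7;0 0 0 0 0 0 0.6;0 0 0 0 0 0 0.5;0 0 0 0 0 0 0.4;0 0 0 0 0 0 0.3;0 0 0 0 0 0 0.3;0 0 0 0 0 0 0.3", squeeze=20)

```text
clock: 27.27
eef_pos: [572.7, -322.2, 12.6]
tcp_rot: [-3.142, 0.0, 0.237]
contact_force: [0.3, 0.3, 0.1]
opening: 0.353
```

```bash
python3 st.py
```

```text
27.2667 [ 572.71 -322.17   12.64] [-3.1415e+00  1.0000e-04  2.3680e-01] [0.35 0.3  0.06] [-0.003  0.022 -0.033] 0.0 0.3528568682789757
```

apply_moves(series="0 0 -0.3 0 0 0 0.3;0 0 -0.5 0 0 0 0.3;0 0 -1 0 0 0 0.3;0 0 -2 0 0 0 0.3;0 0 -3 0 0 0 0.3;0 0 -3 0 0 0 0.3;0 0 -3 0 0 0 0.3;-1 0 -3 0 0 0 0.3;-2 0 0 0 0 0 0.3;-2.5 0 0 0 0 0 0.3")

```text
clock: 28.1
eef_pos: [521.1, -335.9, 174.4]
tcp_rot: [3.137, -0.004, 0.238]
contact_force: [-1.2, 0.2, -0.8]
opening: 0.352
```

apply_moves(series="-3 0 0 0 0 0 0.3;-3 0 0 0 0 0 0.3;-3 0 0 0 0 0 0.3;-3 0 0 0 0 0 0.3;-3 0 0 0 0 0 0.3;-2 0 0 0 0 0 0.3;0 0 0 0 0 0 0.3;0 0 0 0 0 0 0.3;0 0 0 0 0 0 0.3;0 0 0 0 0 0 0.3")

```text
clock: 28.93
eef_pos: [355.1, -375.1, 171.2]
tcp_rot: [3.141, -0.001, 0.237]
contact_force: [0.1, 0.0, 0.5]
opening: 0.35
```

```bash
python3 st.py; python3 - <<'E'
from h import *
t=r.grab_frame("top");s=r.grab_frame("scene");cv2.imwrite("pics/t11.png",t)
k=lambda x:cv2.resize(x,(400,300),interpolation=cv2.INTER_CUBIC)
cv2.imwrite("pics/c11.png",np.vstack([np.hstack([k(t[100:325,190:490]),k(s[190:280,50:170])]),np.hstack([k(t[155:260,395:535]),k(s[170:260,200:380])])]))
E
```

```text
28.9333 [ 355.06 -375.06  171.16] [ 3.1408e+00 -7.0000e-04  2.3740e-01] [0.06 0.01 0.49] [ 0.006 -0.025  0.044] 0.006 0.34969054794387194
```

View pics/c11.png

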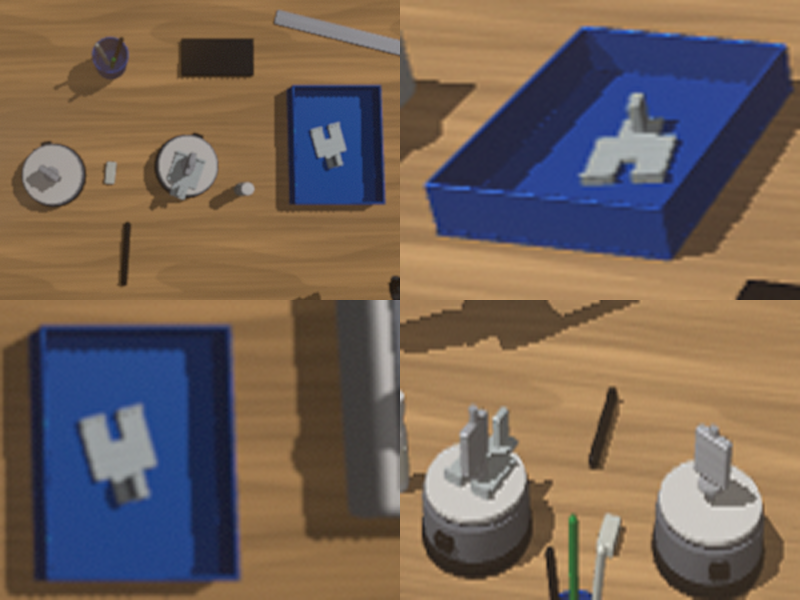

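The washer lies flat inside the tray (lower-left panel, (120,450)), fin up and released. The other spinner, the glue, eraser, marker, calculator and pen pot are all as they were.

```bash
python3 -c "
from rig import r
print(r.sign_off())"
```

```text
the job is handed in; nothing more can be done
None
```

The slotted washer from the left-hand spinner is lying flat in the blue tray, and I handed the job in at about 29 s of the 72 s. The sign-off gives no verdict.

- **Finding the nut:** I tried the spinner at (555, 253) first. Counter-clockwise came up firm (about 0.12, then 0.17, then 0.26 N m). Clockwise gave at a steady 0.13 N m or so while the nut rose, so this was the left-hand one.
- **Unscrewing and placing:** I unscrewed it about 2.4 rad, estimated from the tool's turn and rise. I then drew the washer out level by its fin and set it down in the tray with a light touch (about 11 N).
- **Missed grasp:** my first grasp of the fin closed on nothing. The fingertips sat about 20 mm higher than the reported tool point and stated tip length suggested, as the scene camera showed. The washer was not moved, and I corrected the height and gripped it on the second try.
- **Last checks:** the final picture shows the washer flat, inside the walls and released, with the robot clear and contact force near zero. I never touched the ordinary nut and washer. They and the glue stick, eraser, marker, calculator and pen pot look as they were. The measuring cylinder was outside the last crop; I kept clear of it.
- **Pictures:** I viewed 11, one over the budget of 10.

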